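# Line up the fittings jars by size

## Robot

A 6-joint arm with a two-finger parallel gripper is mounted at the origin on the work surface. World frame = base frame: x ahead of the robot, y to its left, z up, the work surface at z = 0. Lengths are in mm, angles in rad, forces in N, time in s.
With the tool pointing down it reaches from about 350 to 875 mm from the base axis. Payload 4.2 kg.
Tool frame: the origin (TCP) lies midway between the tips of the shut fingers; the grasp point (between the pads) lies 19 mm behind it; y points along the fingers, x is the direction in which the jaws open and shut, and the axes are right-handed (so a half turn about y gives the same grasp; the last joint's range is limited). The gripper opens to 85 mm and grips with 20 to 120 N. Pads are 22 mm wide; open, the fingers measure 114 mm over their backs; the gripper's body (76 mm by 85 mm) begins 54 mm behind the grasp point. The pads swing forward as they close: fully open they stand 13 mm farther back than shut.
Start: joints at [1.519, 0.385, 0.008, 0, -1.194, -0.259], TCP at [191.105, 595.045, 231.312] pointing down, gripper open.
Joint ranges: [-3.14, 3.14], [-1.21, 2.06], [-1.07, 1.41], [-3.16, 2.05], [-2.99, -0.16], [-3.1, 3.1]. Speed limits (rad/s): [2.79, 2.79, 3.14, 3.14, 3.14, 3.14].

## Interface

Orientations are given as a unit quaternion [x, y, z, w].
In Python, from bench import read_state, get_image, job_done gives the robot as it stands.
- The arm moves only by the tool play_rows, never from a script. Its argument "series" is a list of rows, each a list of 7 numbers: the shift along the tool's x, y, z in m, then the turn, a rotation vector about the tool's x, y, z in rad, then the finger opening in m, from 0 to 0.0854. In form: [[x, y, z, wx, wy, wz, claw], ...]. A call has 1 to 10 rows; each row shifts and turns the pose as measured when the row begins, along the tool's axes as they then stand; what a row does not reach is not made up. A row lasts 1/10 s, in which the tool goes at most 50 mm and 8.59 degrees, less where a joint would pass 70% of its speed; a pose out of reach is approached as far as the arm can. A call with a gripper value outside its range is refused whole. The fingers move at their own pace and stop on an object; the grip force is fixed at half the most. Time passes only in rows, so rows that do not move let the fingers close. It gives the time, the measured TCP pose, the force and the opening at its end, in the units of the state.
- read_state(): the state, without advancing time (a new reading comes with each control period).
- get_image(name): name is "scene" or "top"; returns a dict with "color" (420x560x3 uint8, red, green, blue), "intrinsics" (3x3 intrinsics, pixels), "origin" and "orientation" of the camera in the world. Camera axes: x right, y down, z forward; pixel columns grow to the right and rows downward; lengths in mm; the calibration is good to about 2 mm. A picture is of the moment at which its call begins. There is no depth.
- job_done(): hands the job in, once; it reports no verdict.
The state is a dict: "clock": time; "joints": joint angles; "joint_vel": joint speeds; "joint_efforts": joint torques, N m; "position": TCP position; "ee_rot": TCP orientation; "contact_force": force on the tool from outside, world axes, zero at the start; "wrist_torque": the same for the moment, N m; "gripper_width": finger opening in mm.
Only numpy, scipy, OpenCV 4.12 (cv2) and the standard library are available. Lean on these libraries where they do the work, as an engineer would, in place of code of your own. Each camera call takes 0.05 s, during which the arm holds its last target. There are 200 camera calls.

## Task

Line up the four black-capped jars of fittings in order of size along the dark wooden ledge, one standing upright on the middle of each felt disc: the smallest on the green disc, then growing to the largest at the other end. Do not tip any jar over, and leave the spirit level and the green hammer where they lie.

Things in the scene. Friction and masses are not known exactly. Their poses are not given: they have to be found in the camera images.
- jar_30: Smallest of four round plastic jars of furniture fittings: 30 mm diameter over its whole height, 48 mm tall, about 60 g, straight-sided pale body with a paper band in yellow, black twist cap with a round yellow-coloured sticker on top. Loose, upright on the table. Origin at the centre of its underside, z up its axis.
- jar_38: Second smallest of four round plastic jars of furniture fittings: 38 mm diameter over its whole height, 60 mm tall, about 110 g, straight-sided pale body with a paper band in orange, black twist cap with a round orange-coloured sticker on top. Loose, upright on the table. Origin at the centre of its underside, z up its axis.
- jar_46: Second largest of four round plastic jars of furniture fittings: 46 mm diameter over its whole height, 72 mm tall, about 180 g, straight-sided pale body with a paper band in blue, black twist cap with a round blue-coloured sticker on top. Loose, upright on the table. Origin at the centre of its underside, z up its axis.
- jar_54: Largest of four round plastic jars of furniture fittings: 54 mm diameter over its whole height, 84 mm tall, about 270 g, straight-sided pale body with a paper band in red, black twist cap with a round red-coloured sticker on top. Loose, upright on the table. Origin at the centre of its underside, z up its axis.
- mark_green: The green felt disc (64 mm diameter, 2 mm thick) at one end of the row on the dark wooden ledge (ledge 315 x 86 mm, 12 mm thick, flat, fixed). The four discs lie in one straight row along the ledge, 75 mm between neighbouring centres; the green one may be at either end. Fixed. Origin at the centre of its underside, 12 mm above the table; a jar stands on its top, 14 mm above the table.
- mark_a: One of three identical light grey felt discs (64 mm diameter, 2 mm thick) on the dark wooden ledge. A place for one jar; which of the three places it is (second, third or fourth from the green disc) varies. Fixed. Origin at the centre of its underside, 12 mm above the table; a jar stands on its top, 14 mm above the table.
- mark_b: One of three identical light grey felt discs (64 mm diameter, 2 mm thick) on the dark wooden ledge. A place for one jar; which of the three places it is (second, third or fourth from the green disc) varies. Fixed. Origin at the centre of its underside, 12 mm above the table; a jar stands on its top, 14 mm above the table.
- mark_c: One of three identical light grey felt discs (64 mm diameter, 2 mm thick) on the dark wooden ledge. A place for one jar; which of the three places it is (second, third or fourth from the green disc) varies. Fixed. Origin at the centre of its underside, 12 mm above the table; a jar stands on its top, 14 mm above the table.
- level: Steel spirit level lying on the table at the left, to be left alone: bar 240 mm long (its x), 22 mm wide, 44 mm tall. Loose. Origin at the centre of its underside.
- hammer: Green silicone hammer lying on the table at the right, to be left alone: about 260 mm long along its x, handle to -x. Loose. Origin under its middle, on the table.

How it is judged (in metres and radians):
At the end, for the whole second after the job is handed in: Each jar stands upright (within 0.1 rad) and at rest on its own felt disc, within 12 mm of the disc's centre: the 30 mm jar on the green disc, the 38, 46 and 54 mm jars on the second, third and fourth disc counted from it; all released (horizontal distance between jar_30 and mark_green below 0.012 m and height (world z) of jar_30 between 0.009 and 0.019 m and angle between each of jar_30, jar_38, jar_46, jar_54's own z axis and vertical below 0.1 rad and linear speed of each of jar_30, jar_38, jar_46, jar_54 below 0.02 m/s and (horizontal distance between jar_38 and mark_a below 0.012 m or horizontal distance between jar_38 and mark_b below 0.012 m or horizontal distance between jar_38 and mark_c below 0.012 m) and horizontal distance between jar_38 and mark_green between 0.055 and 0.095 m and height (world z) of jar_38 between 0.009 and 0.019 m and (horizontal distance between jar_46 and mark_a below 0.012 m or horizontal distance between jar_46 and mark_b below 0.012 m or horizontal distance between jar_46 and mark_c below 0.012 m) and horizontal distance between jar_46 and mark_green between 0.13 and 0.17 m and height (world z) of jar_46 between 0.009 and 0.019 m and (horizontal distance between jar_54 and mark_a below 0.012 m or horizontal distance between jar_54 and mark_b below 0.012 m or horizontal distance between jar_54 and mark_c below 0.012 m) and horizontal distance between jar_54 and mark_green between 0.205 and 0.245 m and height (world z) of jar_54 between 0.009 and 0.019 m); the robot touches nothing.
It fails at once if a jar is tipped over (more than 0.8 rad) (angle between any of jar_30, jar_38, jar_46, jar_54's own z axis and vertical above 0.8 rad).
It fails at once if the spirit level or the hammer is moved by more than 30 mm (distance of any of level, hammer from where it was at the start of the episode above 0.03 m).
It also fails if it takes over 96 s, if anything falls off the work surface, if the arm or the gripper's body presses on something with over 40 N, if the wrist force passes 120 N, or if a joint passes its speed limit or range.

## Working session

There is one attempt and no reset: what is moved stays moved. The work goes in short steps, Python scripts to look and compute and a tool call to move; the robot and the scene stay as the last step left them, time stands still between calls to the robot, and variables do not carry over. Pictures are saved under pics/ and viewed, about 12 in all and at most 16, crops included, and the job is handed in when it is done.

Besides the shell and the picture viewer there is one more tool, called as name([rows], argument=value, ...), one row to a line, values as JSON. play_rows: Moves the arm, as the interface text tells. Its arguments: {"type":"object","properties":{"series":{"type":"array","items":{"type":"array","items":{"type":"number"}}}},"required":["series"]}

```bash
ls; mkdir -p pics
python3 - <<'E'
from bench import *
import cv2
s=read_state()
for k in s: print(k,s[k])
for n in("top","scene"):
    d=get_image(n); cv2.imwrite(f"pics/{n}0.png",d["color"][:,:,::-1]); print(n,d["intrinsics"],d["origin"],d["orientation"])
E
```

```text
pics
clock 0.0
joints [ 1.51863578e+00  3.85570836e-01  6.60814360e-03 -5.25147457e-04
 -1.19394551e+00 -2.58613032e-01]
joint_vel [-9.27821603e-04 -4.78481735e-04 -9.92795191e-05 -4.78917635e-04
 -1.24670921e-03 -5.47491923e-04]
joint_efforts [ 6.23676692e-05 -3.92287803e+01  1.88400578e+01  4.18629840e+00
 -4.62357522e-03  3.65066057e-06]
position [190.91070994 594.52035421 230.20213393]
ee_rot [ 0.41714385 -0.57092625  0.57186778 -0.41593445]
contact_force [ 0.01477198 -0.01386283 -0.73228788]
wrist_torque [-0.02823156  0.01675649 -0.01756718]
gripper_width 85.60956994408892
top [[392.88252592   0.         281.11357981]
 [  0.         392.88252592 208.96681506]
 [  0.           0.           1.        ]] [ 401.88935347  -15.79900987 1241.47323945] [-0.70049503  0.71000971 -0.05193216  0.04995972]
scene [[408.90056964   0.         278.73046812]
 [  0.         408.90056964 212.43625112]
 [  0.           0.           1.        ]] [1302.45129357  231.17646374  636.26370053] [ 0.510928    0.73556421 -0.35784693 -0.26427912]
```

View pics/top0.png

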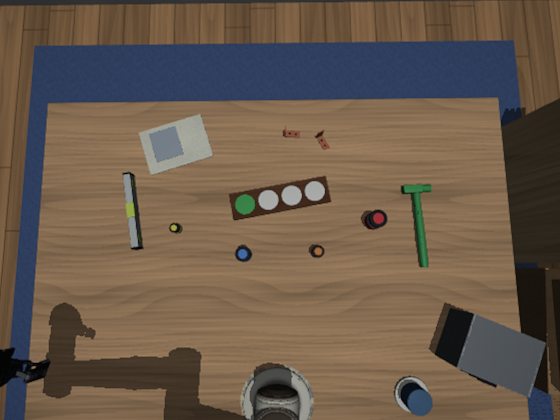

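View pics/scene0.png

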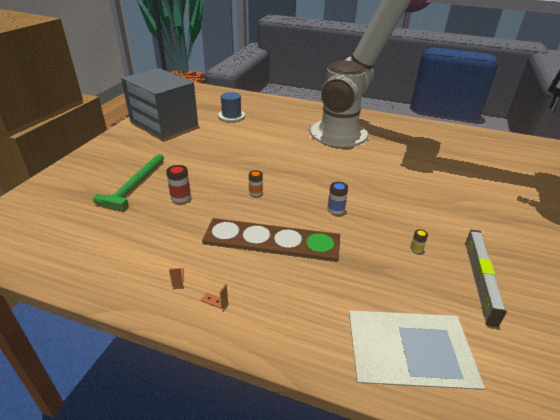

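The top view shows the green disc at (245,204) with grey discs at (268,200), (291,195) and (315,190). The jars are yellow (175,228), blue (243,254), orange (317,251) and red (376,219). The scene view shows all of them unobstructed. Next I'll compute world positions from both cameras.

```bash
cat > h.py <<'E'
from bench import *
import numpy as np, cv2, json
from scipy.spatial.transform import Rotation as R
def px2w(d,u,v,z):
    r=R.from_quat(d["orientation"]).apply(np.linalg.inv(d["intrinsics"])@[u,v,1]); o=np.array(d["origin"])
    return (o+r*(z-o[2])/r[2])[:2]
def w2px(d,p):
    c=R.from_quat(d["orientation"]).inv().apply(np.array(p)-d["origin"]); q=np.array(d["intrinsics"])@c; return q[:2]/q[2]
HUE=dict(yellow=(24,34),orange=(5,16),blue=(100,125),red=(0,4),green=(50,75))
def blob(d,c,near,rad,z):
    hsv=cv2.cvtColor(d["color"],cv2.COLOR_RGB2HSV); lo,hi=HUE.get(c,(0,179))
    if c=="white": m=cv2.inRange(hsv,(0,0,130),(179,60,255))
    else:
        m=cv2.inRange(hsv,(lo,140,70),(hi,255,255))
        if c=="red": m|=cv2.inRange(hsv,(174,140,70),(179,255,255))
    k=np.zeros_like(m); cv2.circle(k,tuple(int(round(x)) for x in near),rad,255,-1); m&=k
    n,l,s,cen=cv2.connectedComponentsWithStats(m)
    if n<2: return None,0
    i=1+np.argmax(s[1:,4]); return px2w(d,*cen[i],z),s[i,4]
E
python3 - <<'E'
from h import *
t,s=get_image("top"),get_image("scene")
J=dict(yellow=((174.5,228),(421,234),48),orange=((317,250),(256,174),60),blue=((243,253),(339,186),72),red=((377,218),(177,170),84))
for c,(a,b,z) in J.items(): print(c,blob(t,c,a,7,z),blob(s,c,b,8,z))
for c,a,b in(("green",(245,204),(320,243)),("white",(268,200),(288,239)),("white",(291,195),(257,235)),("white",(315,190),(225,231))):
    print(c,blob(t,c,a,13,14),blob(s,c,b,16,14))
st=read_state(); print(R.from_quat(st["ee_rot"]).as_matrix().round(3))
E
```

```text
yellow (array([523.28418962, 309.03217984]), np.int32(32)) (array([520.72249441, 306.47613711]), np.int32(35))
orange (array([ 445.59527372, -128.23003043]), np.int32(50)) (array([ 442.91441686, -130.17569482]), np.int32(45))
blue (array([440.11964333,  96.92419396]), np.int32(80)) (array([437.51702256,  94.49553004]), np.int32(47))
red (array([ 539.31337741, -307.40934188]), np.int32(105)) (array([ 536.40472186, -310.42787979]), np.int32(76))
green (array([598.28715063,  94.8467316 ]), np.int32(275)) (array([598.03098495,  93.69146641]), np.int32(387))
white (array([611.17682919,  20.88470909]), np.int32(299)) (array([611.20994206,  19.8899925 ]), np.int32(399))
white (array([624.44324496, -53.11601769]), np.int32(298)) (array([624.38992549, -54.01126258]), np.int32(391))
white (array([ 637.68804701, -127.01141912]), np.int32(301)) (array([ 637.3503052 , -128.16097983]), np.int32(376))
[[-0.306 -0.     0.952]
 [-0.952 -0.001 -0.306]
 [ 0.001 -1.     0.   ]]
```

```bash
cat >> h.py <<'E'
X=np.array([-0.985,-0.175,0]);X/=np.linalg.norm(X);Y=np.array([0,0,-1.]);RT=R.from_matrix(np.c_[X,Y,np.cross(X,Y)])
JP=dict(y=(522,307.7),o=(444.3,-129.2),b=(438.8,95.7),r=(537.9,-308.9))
DP=dict(y=(598.2,94.3),o=(611.2,20.4),b=(624.4,-53.6),r=(637.5,-127.6))
def to(*ps):
    s=read_state(); q=R.from_quat(s["ee_rot"]); p=np.array(s["position"])
    print("t%.1f"%s["clock"],p.round(1),"w%.1f"%s["gripper_width"],"F",np.round(s["contact_force"],1),"turn",(q.inv()*RT).as_rotvec().round(3))
    for t in ps: print("shift m",q.inv().apply(np.array(t)-p).round(1)/1e3); p=np.array(t)
E
echo
```

play_rows([
  [0,0,0,0,0.136,0,0.085],
  [0,0,0,0,0.136,0,0.085],
  [0,0,0,0,0.136,0,0.085],
  [0,0,0,0,0.136,0,0.085],
  [0,0,0,0,0.136,0,0.085],
  [0,0,0,0,0.136,0,0.085],
  [0,0,0,0,0.136,0,0.085],
  [0,0,0,0,0.136,0,0.085],
])

```text
clock: 1.0
position: [190.6, 593.3, 227.8]
ee_rot: [0.046, -0.703, 0.708, -0.044]
contact_force: [0.3, 0.0, 0.1]
gripper_width: 85.2
```

```bash
python3 -c "
from h import *
to((*JP['y'],200),(*JP['y'],9))"
```

```text
t1.0 [190.6 593.3 227.8] w85.2 F [0.3 0.  0.1] turn [-0.006 -0.048  0.003]
shift m [-0.2925  0.0291  0.3252]
shift m [-0.0005  0.191  -0.0012]
```

play_rows([
  [-0.015,0.003,0.017,0,-0.024,0,0.085],
  [-0.03,0.003,0.034,0,-0.024,0,0.085],
  [-0.031,0.003,0.035,0,0,0,0.085],
  [-0.031,0.003,0.035,0,0,0,0.085],
  [-0.031,0.003,0.035,0,0,0,0.085],
  [-0.031,0.003,0.035,0,0,0,0.085],
  [-0.031,0.003,0.035,0,0,0,0.085],
  [-0.031,0.003,0.035,0,0,0,0.085],
  [-0.031,0.003,0.035,0,0,0,0.085],
  [-0.025,0.003,0.025,0,0,0,0.085],
])

```text
clock: 2.0
position: [535.9, 319.6, 196.0]
ee_rot: [0.067, -0.702, 0.706, -0.064]
contact_force: [0.3, 0.3, 0.3]
gripper_width: 85.0
```

```bash
python3 -c "
from h import *
to((*JP['y'],80),(*JP['y'],9))"
```

```text
t2.0 [535.9 319.6 196. ] w85.0 F [0.3 0.3 0.3] turn [-0.006  0.01   0.004]
shift m [0.0154 0.1161 0.0084]
shift m [-0.0003  0.071  -0.0005]
```

play_rows([
  [0.009,0.03,0.005,0,0.01,0,0.085],
  [0.006,0.035,0.003,0,0,0,0.085],
  [0,0.035,0,0,0,0,0.085],
  [0,0.02,0,0,0,0,0.085],
  [0,0,0,0,0,0,0.085],
])

```text
clock: 2.5
position: [527.3, 302.7, 71.6]
ee_rot: [0.059, -0.702, 0.707, -0.057]
contact_force: [-0.1, -0.5, 0.4]
gripper_width: 85.0
```

```bash
python3 -c "
from h import *
to((*JP['y'],9))
cv2.imwrite('pics/a1.png',cv2.resize(get_image('scene')['color'][100:310,300:560,::-1],None,fx=2.5,fy=2.5))"
```

```text
t2.5 [527.3 302.7  71.6] w85.0 F [-0.1 -0.5  0.4] turn [-0.006 -0.011  0.003]
shift m [ 0.0042  0.0626 -0.0062]
```

View pics/a1.png

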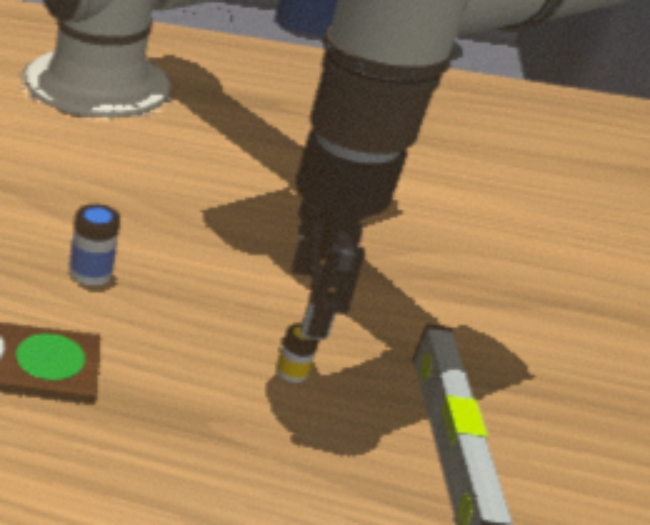

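The gripper stands open just above the yellow jar, with the fingertips near (320,330) in the crop and the jar at (297,355). I'll correct sideways and go down.

play_rows([
  [0.004,0.01,-0.006,0,-0.01,0,0.085],
  [0,0.02,0,0,0,0,0.085],
  [0,0.02,0,0,0,0,0.085],
  [0,0.006,0,0,0,0,0.085],
  [0,0,0,0,0,0,0.085],
  [0,0,0,0,0,0,0.085],
])

```text
clock: 3.15
position: [526.3, 314.9, 22.4]
ee_rot: [-0.059, 0.706, -0.703, 0.068]
contact_force: [-0.2, -0.3, 0.3]
gripper_width: 84.6
```

```bash
python3 -c "
from h import *
to((*JP['y'],9))"
```

```text
t3.1 [526.3 314.9  22.4] w84.6 F [-0.2 -0.3  0.3] turn [ 0.003  0.004 -0.013]
shift m [0.0057 0.0133 0.0063]
```

play_rows([
  [0.003,0.006,0.003,0,0,0,0.085],
  [0,0,0,0,0,0,0.085],
])

```text
clock: 3.35
position: [524.6, 312.2, 17.9]
ee_rot: [-0.058, 0.706, -0.702, 0.069]
contact_force: [-0.7, 0.3, 0.2]
gripper_width: 84.9
```

```bash
python3 -c "
from h import *
to((*JP['y'],9))
for i in range(4): get_image('top'); to()
print(read_state()['joints'])"
```

```text
t3.4 [524.6 312.2  17.9] w84.9 F [-0.7  0.3  0.2] turn [ 0.005  0.005 -0.016]
shift m [0.0035 0.0089 0.004 ]
t3.4 [525.3 312.9  18.6] w85.4 F [ 1.4 -0.6  0.3] turn [ 0.006  0.005 -0.018]
t3.5 [525.5 313.   18.7] w84.9 F [0.9 0.1 0.2] turn [ 0.006  0.005 -0.018]
t3.5 [525.5 313.   18.6] w84.9 F [0.4 0.6 0.5] turn [ 0.006  0.005 -0.018]
t3.5 [525.5 313.   18.5] w85.2 F [-0.3  0.1  0.4] turn [ 0.006  0.005 -0.018]
[ 0.80444827  0.57598707 -0.28211596  0.00909873 -0.69479479 -0.63019601]
```

play_rows([
  [0.004,0.007,0.006,0.006,0.005,-0.018,0.085],
  [0,0.003,0.001,0,0,0,0.085],
  [0,0,0,0,0,0,0.085],
])

```text
clock: 3.85
position: [522.8, 304.8, 7.8]
ee_rot: [0.062, -0.704, 0.705, -0.061]
contact_force: [1.1, -0.4, -0.2]
gripper_width: 85.1
```

```bash
python3 -c "
from h import *
to((*JP['y'],9))"
```

```text
t3.9 [522.8 304.8   7.8] w85.1 F [ 1.1 -0.4 -0.2] turn [-0.    -0.     0.001]
shift m [ 0.0003 -0.0012 -0.003 ]
```

play_rows([
  [0,-0.001,-0.003,0,0,0,0.02],
  [0,0,0,0,0,0,0.02],
  [0,0,0,0,0,0,0.02],
  [0,0,0,0,0,0,0.02],
  [0,0,0,0,0,0,0.02],
  [0,0,0,0,0,0,0.02],
])

```text
clock: 4.45
position: [522.4, 308.2, 8.9]
ee_rot: [0.062, -0.704, 0.705, -0.062]
contact_force: [0.1, -0.0, -0.6]
gripper_width: 28.8
```

```bash
python3 -c "
from h import *
to((*JP['y'],100))"
```

```text
t4.5 [522.4 308.2   8.9] w28.8 F [ 0.1 -0.  -0.6] turn [-0.    -0.     0.001]
shift m [ 0.0006 -0.0911  0.0005]
```

play_rows([
  [0,-0.01,0,0,0,0,0.02],
  [0,-0.025,0,0,0,0,0.02],
  [0,-0.025,0,0,0,0,0.02],
  [0,-0.01,0,0,0,0,0.02],
  [0,0,0,0,0,0,0.02],
])

```text
clock: 4.95
position: [522.0, 307.7, 82.0]
ee_rot: [0.063, -0.704, 0.705, -0.061]
contact_force: [-0.6, 0.3, -0.2]
gripper_width: 28.9
```

```bash
python3 -c "
from h import *
to((*DP['y'],80))"
```

```text
t5.0 [522.  307.7  82. ] w28.9 F [-0.6  0.3 -0.2] turn [-0.002 -0.     0.003]
shift m [-0.0378  0.0023  0.2234]
```

play_rows([
  [-0.002,0,0.01,0,0,0,0.02],
  [-0.004,0,0.02,0,0,0,0.02],
  [-0.005,0,0.03,0,0,0,0.02],
  [-0.006,0,0.035,0,0,0,0.02],
  [-0.006,0,0.035,0,0,0,0.02],
  [-0.006,0,0.032,0,0,0,0.02],
  [-0.005,0,0.028,0,0,0,0.02],
  [-0.003,0,0.015,0,0,0,0.02],
  [-0.001,0,0.005,0,0,0,0.02],
  [0,0,0,0,0,0,0.02],
])

```text
clock: 5.95
position: [592.9, 93.5, 71.1]
ee_rot: [0.069, -0.701, 0.707, -0.054]
contact_force: [-0.5, -0.7, -1.3]
gripper_width: 29.0
```

```bash
python3 -c "
from h import *
to((*DP['y'],40))
cv2.imwrite('pics/a2.png',cv2.resize(get_image('scene')['color'][100:310,200:460,::-1],None,fx=2.5,fy=2.5))"
```

```text
t6.0 [592.9  93.5  71.1] w29.0 F [-0.5 -0.7 -1.3] turn [-0.006 -0.002  0.023]
shift m [-0.0061  0.0309 -0.0001]
```

View pics/a2.png

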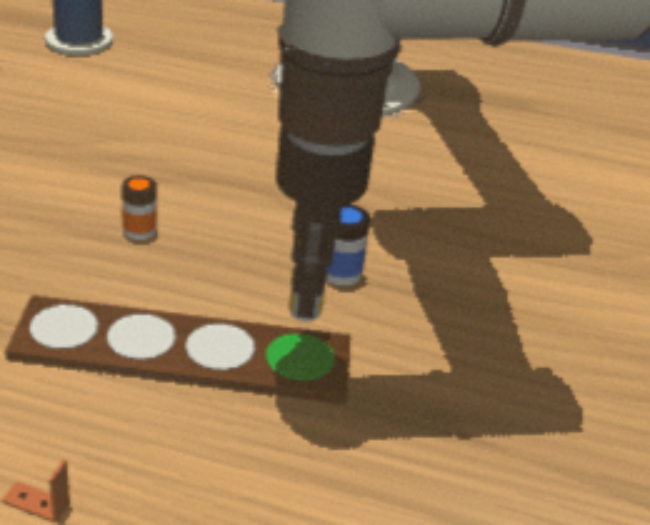

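The jar is in the fingers at (305,305), above the green disc at (300,355). I'll straighten it and go down.

play_rows([
  [-0.005,0.01,0,-0.006,-0.002,0.023,0.02],
  [-0.001,0.015,0,0,0,0,0.02],
  [0,0.01,0,0,0,0,0.02],
  [0,0,0,0,0,0,0.02],
  [0,0,0,0,0,0,0.02],
])

```text
clock: 6.5
position: [598.0, 100.4, 35.3]
ee_rot: [-0.064, 0.704, -0.704, 0.066]
contact_force: [0.1, 0.9, 0.3]
gripper_width: 28.7
```

```bash
python3 -c "
from h import *
to((*DP['y'],24))"
```

```text
t6.5 [598.  100.4  35.3] w28.7 F [0.1 0.9 0.3] turn [ 0.     0.008 -0.003]
shift m [0.001  0.0113 0.0061]
```

play_rows([
  [0.001,0.003,0.006,0,0.008,-0.003,0.02],
  [0,0.004,0,0,0,0,0.02],
  [0,0.002,0,0,0,0,0.02],
  [0,0,0,0,0,0,0.02],
])

```text
clock: 6.9
position: [598.9, 94.8, 27.1]
ee_rot: [-0.062, 0.705, -0.704, 0.063]
contact_force: [1.0, -0.5, -1.1]
gripper_width: 28.4
```

```bash
python3 -c "
from h import *
to((*DP['y'],23.5))"
```

```text
t6.9 [598.9  94.8  27.1] w28.4 F [ 1.  -0.5 -1.1] turn [ 0.001  0.001 -0.002]
shift m [0.0008 0.0036 0.0003]
```

play_rows([
  [0.001,0.003,0,0,0,0,0.02],
  [0,0.001,0,0,0,0,0.02],
  [0,0,0,0,0,0,0.02],
])

```text
clock: 7.2
position: [598.0, 94.4, 23.1]
ee_rot: [-0.061, 0.705, -0.704, 0.063]
contact_force: [0.7, -0.7, -0.4]
gripper_width: 28.8
```

```bash
python3 -c "
from h import *
to((*DP['y'],23))"
```

```text
t7.2 [598.   94.4  23.1] w28.8 F [ 0.7 -0.7 -0.4] turn [ 0.001  0.    -0.003]
shift m [-0.0001  0.0001  0.0001]
```

play_rows([
  [0,0,0,0,0,0,0.045],
  [0,0,0,0,0,0,0.07],
  [0,0,0,0,0,0,0.085],
  [0,0,0,0,0,0,0.085],
  [0,-0.01,0,0,0,0,0.085],
  [0,-0.025,0,0,0,0,0.085],
  [0,-0.03,0,0,0,0,0.085],
  [0,-0.03,0,0,0,0,0.085],
  [0,-0.01,0,0,0,0,0.085],
  [0,0,0,0,0,0,0.085],
])

```text
clock: 8.2
position: [598.1, 94.2, 134.8]
ee_rot: [-0.061, 0.705, -0.704, 0.064]
contact_force: [0.6, -0.3, -0.4]
gripper_width: 84.8
```

```bash
python3 -c "
from h import *
to((*JP['o'],130),(*JP['o'],17))"
```

```text
t8.2 [598.1  94.2 134.8] w84.8 F [ 0.6 -0.3 -0.4] turn [ 0.001  0.001 -0.004]
shift m [0.1907 0.004  0.1929]
shift m [4.00e-04 1.13e-01 1.00e-04]
```

play_rows([
  [0.01,0,0.01,0,0,0,0.085],
  [0.02,0,0.02,0,0,0,0.085],
  [0.027,0,0.027,0,0,0,0.085],
  [0.027,0,0.027,0,0,0,0.085],
  [0.027,0,0.027,0,0,0,0.085],
  [0.027,0,0.027,0,0,0,0.085],
  [0.025,0,0.025,0,0,0,0.085],
  [0.018,0,0.019,0,0,0,0.085],
  [0.008,0,0.009,0,0,0,0.085],
  [0,0,0,0,0,0,0.085],
])

```text
clock: 9.2
position: [423.9, -138.6, 121.8]
ee_rot: [-0.07, 0.705, -0.704, 0.052]
contact_force: [-0.3, -0.1, -0.6]
gripper_width: 84.5
```

```bash
python3 -c "
from h import *
to((*JP['o'],75),(*JP['o'],17))
d=get_image('top');print(blob(d,'yellow',w2px(d,(*DP['y'],62)),9,62))
d=get_image('scene');print(blob(d,'yellow',w2px(d,(*DP['y'],62)),9,62))
cv2.imwrite('pics/a3.png',cv2.resize(d['color'][100:310,150:410,::-1],None,fx=2.5,fy=2.5))"
```

```text
t9.2 [ 423.9 -138.6  121.8] w84.5 F [-0.3 -0.1 -0.6] turn [ 0.004 -0.002  0.025]
shift m [-0.0228  0.0463 -0.0055]
shift m [-0.0014  0.058   0.0003]
(array([600.4885581,  94.5099376]), np.int32(26))
(array([597.25490573,  93.29341921]), np.int32(36))
```

View pics/a3.png

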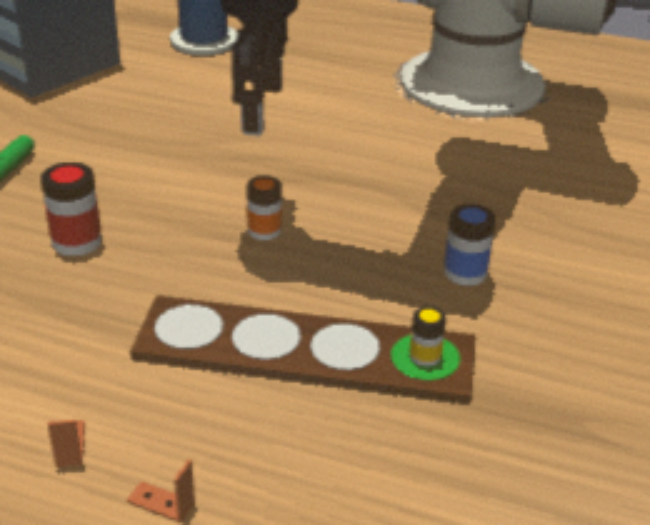

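The yellow jar stands upright on the middle of the green disc at (428,338). The gripper is behind the orange jar at (265,205). I'll correct its position above that jar, then descend.

play_rows([
  [-0.01,0.002,-0.003,0.004,-0.002,0.025,0.085],
  [-0.01,0,-0.002,0,0,0,0.085],
  [-0.001,0.01,0,0,0,0,0.085],
  [0,0.015,0,0,0,0,0.085],
  [0,0,0,0,0,0,0.085],
])

```text
clock: 9.8
position: [449.6, -125.5, 92.7]
ee_rot: [-0.064, 0.704, -0.704, 0.065]
contact_force: [-0.6, -0.1, 0.0]
gripper_width: 84.9
```

```bash
python3 -c "
from h import *
to((*JP['o'],60),(*JP['o'],17))"
```

```text
t9.8 [ 449.6 -125.5   92.7] w84.9 F [-0.6 -0.1  0. ] turn [-0.     0.007 -0.002]
shift m [0.0059 0.0327 0.0027]
shift m [ 0.0001  0.043  -0.    ]
```

play_rows([
  [0.004,0.005,0.002,0,0.007,-0.002,0.085],
  [0.001,0.015,0,0,0,0,0.085],
  [0,0.02,0,0,0,0,0.085],
  [0,0.02,0,0,0,0,0.085],
  [0,0.01,0,0,0,0,0.085],
  [0,0,0,0,0,0,0.085],
  [0,0,0,0,0,0,0.085],
])

```text
clock: 10.5
position: [446.3, -128.3, 20.9]
ee_rot: [0.062, -0.704, 0.705, -0.063]
contact_force: [-0.2, 0.5, 0.0]
gripper_width: 85.0
```

```bash
python3 -c "
from h import *
to((*JP['o'],17))"
```

```text
t10.5 [ 446.3 -128.3   20.9] w85.0 F [-0.2  0.5  0. ] turn [-0.001  0.001 -0.001]
shift m [0.0022 0.0039 0.0005]
```

play_rows([
  [0.002,0.004,0.001,0,0,0,0.085],
  [0,0,0,0,0,0,0.028],
  [0,0,0,0,0,0,0.028],
  [0,0,0,0,0,0,0.028],
  [0,0,0,0,0,0,0.028],
  [0,0,0,0,0,0,0.028],
  [0,0,0,0,0,0,0.028],
])

```text
clock: 11.2
position: [446.1, -129.8, 19.4]
ee_rot: [0.06, -0.704, 0.705, -0.065]
contact_force: [-0.3, -0.3, -1.9]
gripper_width: 36.8
```

```bash
python3 -c "
from h import *
to((*JP['o'],100),(*DP['o'],100))"
```

```text
t11.2 [ 446.1 -129.8   19.4] w36.8 F [-0.3 -0.3 -1.9] turn [-0.002  0.001 -0.007]
shift m [ 0.0011 -0.0806 -0.0007]
shift m [-0.1906  0.0012 -0.1179]
```

play_rows([
  [0,-0.01,0,0,0,0,0.028],
  [0,-0.025,0,0,0,0,0.028],
  [0,-0.03,0,0,0,0,0.028],
  [0,-0.015,0,0,0,0,0.028],
  [-0.008,0,-0.005,0,0,0,0.028],
  [-0.02,0,-0.012,0,0,0,0.028],
  [-0.025,0,-0.016,0,0,0,0.028],
  [-0.025,0,-0.016,0,0,0,0.028],
  [-0.025,0,-0.016,0,0,0,0.028],
  [-0.02,0,-0.013,0,0,0,0.028],
])

```text
clock: 12.2
position: [553.2, -27.9, 101.9]
ee_rot: [-0.06, 0.705, -0.704, 0.061]
contact_force: [-0.6, 0.2, -1.7]
gripper_width: 36.8
```

```bash
python3 -c "
from h import *
to((*DP['o'],100))"
```

```text
t12.2 [553.2 -27.9 101.9] w36.8 F [-0.6  0.2 -1.7] turn [ 0.    -0.004 -0.001]
shift m [-0.0654  0.0019 -0.0376]
```

play_rows([
  [-0.02,0,-0.012,0,0,0,0.028],
  [-0.015,0,-0.008,0,0,0,0.028],
  [-0.008,0,-0.004,0,0,0,0.028],
  [0,0,0,0,0,0,0.028],
  [0,0,0,0,0,0,0.028],
])

```text
clock: 12.7
position: [593.4, 8.5, 96.5]
ee_rot: [0.064, -0.704, 0.704, -0.06]
contact_force: [0.3, -0.1, -0.6]
gripper_width: 36.9
```

```bash
python3 -c "
from h import *
to((*DP['o'],60))"
```

```text
t12.7 [593.4   8.5  96.5] w36.9 F [ 0.3 -0.1 -0.6] turn [ 0.    -0.001  0.006]
shift m [-0.0198  0.0364 -0.0086]
```

play_rows([
  [-0.01,0.01,-0.004,0,0,0.006,0.028],
  [-0.009,0.015,-0.004,0,0,0,0.028],
  [0,0.015,0,0,0,0,0.028],
  [0,0,0,0,0,0,0.028],
  [0,0,0,0,0,0,0.028],
])

```text
clock: 13.2
position: [610.7, 19.2, 51.9]
ee_rot: [-0.061, 0.705, -0.704, 0.06]
contact_force: [0.3, -0.1, -0.2]
gripper_width: 37.1
```

```bash
python3 -c "
from h import *
to((*DP['o'],33.5))"
```

```text
t13.2 [610.7  19.2  51.9] w37.1 F [ 0.3 -0.1 -0.2] turn [ 0.    -0.004  0.002]
shift m [-0.0008  0.0184 -0.0011]
```

play_rows([
  [-0.001,0.005,-0.001,0,-0.004,0.002,0.028],
  [0,0.005,0,0,0,0,0.028],
  [0,0.004,0,0,0,0,0.028],
  [0,0.003,0,0,0,0,0.028],
  [0,0,0,0,0,0,0.028],
  [0,0,0,0,0,0,0.028],
])

```text
clock: 13.8
position: [612.3, 20.4, 34.6]
ee_rot: [-0.061, 0.705, -0.704, 0.063]
contact_force: [-0.9, 1.1, -1.0]
gripper_width: 36.9
```

```bash
python3 -c "
from h import *
to((*DP['o'],33.5))"
```

```text
t13.8 [612.3  20.4  34.6] w36.9 F [-0.9  1.1 -1. ] turn [ 0.     0.001 -0.003]
shift m [ 0.0011  0.0011 -0.0002]
```

play_rows([
  [0.001,0.001,0,0,0,0,0.028],
  [0,0,0,0,0,0,0.05],
  [0,0,0,0,0,0,0.07],
  [0,0,0,0,0,0,0.085],
  [0,0,0,0,0,0,0.085],
  [0,-0.01,0,0,0,0,0.085],
  [0,-0.025,0,0,0,0,0.085],
  [0,-0.03,0,0,0,0,0.085],
  [0,-0.03,0,0,0,0,0.085],
  [0,-0.01,0,0,0,0,0.085],
])

```text
clock: 14.8
position: [611.3, 19.9, 144.8]
ee_rot: [0.061, -0.704, 0.704, -0.064]
contact_force: [1.4, -0.1, 0.2]
gripper_width: 84.9
```

```bash
python3 -c "
from h import *
to((*JP['b'],140),(*JP['b'],23))"
```

```text
t14.8 [611.3  19.9 144.8] w84.9 F [ 1.4 -0.1  0.2] turn [-0.001  0.001 -0.003]
shift m [ 0.1565  0.0042 -0.105 ]
shift m [ 4.00e-04  1.17e-01 -1.00e-04]
```

play_rows([
  [0.008,0,-0.005,0,0,0,0.085],
  [0.02,0,-0.013,0,0,0,0.085],
  [0.028,0,-0.019,0,0,0,0.085],
  [0.028,0,-0.019,0,0,0,0.085],
  [0.028,0,-0.019,0,0,0,0.085],
  [0.02,0,-0.014,0,0,0,0.085],
  [0.01,0,-0.007,0,0,0,0.085],
  [0.004,0,-0.003,0,0,0,0.085],
  [0,0,0,0,0,0,0.085],
  [0,0,0,0,0,0,0.085],
])

```text
clock: 15.8
position: [437.5, 92.0, 138.1]
ee_rot: [0.064, -0.703, 0.705, -0.059]
contact_force: [0.4, 0.8, 0.3]
gripper_width: 85.4
```

```bash
python3 -c "
from h import *
to((*JP['b'],90),(*JP['b'],23))"
```

```text
t15.8 [437.5  92.  138.1] w85.4 F [0.4 0.8 0.3] turn [-0.002 -0.002  0.006]
shift m [-0.0022  0.0481 -0.0035]
shift m [-0.0004  0.067  -0.0001]
```

play_rows([
  [-0.002,0.005,-0.003,-0.002,-0.002,0.006,0.085],
  [0,0.02,-0.001,0,0,0,0.085],
  [0,0.02,0,0,0,0,0.085],
  [0,0,0,0,0,0,0.085],
  [0,0,0,0,0,0,0.085],
])

```text
clock: 16.3
position: [443.4, 96.7, 91.0]
ee_rot: [-0.06, 0.705, -0.704, 0.062]
contact_force: [0.8, 0.4, -0.3]
gripper_width: 85.4
```

```bash
python3 -c "
from h import *
to((*JP['b'],23))
d=get_image('scene');print(blob(d,'orange',w2px(d,(*DP['o'],74)),9,74))
cv2.imwrite('pics/a4.png',cv2.resize(d['color'][100:310,150:410,::-1],None,fx=2.5,fy=2.5))"
```

```text
t16.3 [443.4  96.7  91. ] w85.4 F [ 0.8  0.4 -0.3] turn [ 0.    -0.003 -0.003]
shift m [0.005  0.068  0.0002]
(array([609.58771675,  20.37209891]), np.int32(72))
```

View pics/a4.png

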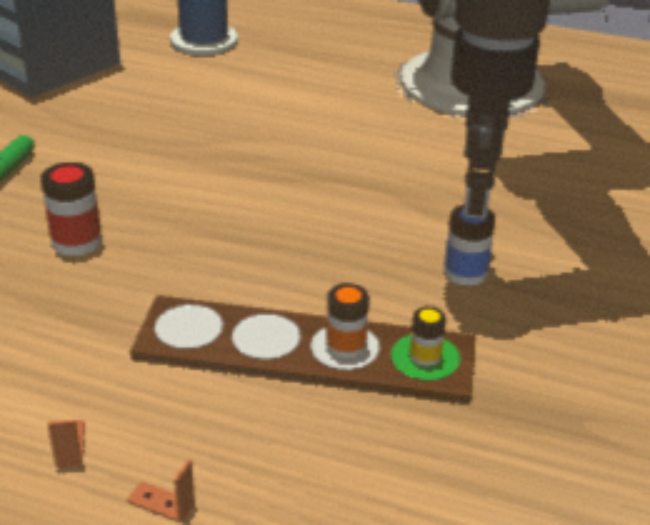

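The orange jar stands on the second disc at (347,325), and the gripper is over the blue jar at (470,245). I'll go down.

play_rows([
  [0.004,0.005,0,0,-0.003,-0.003,0.085],
  [0.001,0.015,0,0,0,0,0.085],
  [0,0.022,0,0,0,0,0.085],
  [0,0.018,0,0,0,0,0.085],
  [0,0.007,0,0,0,0,0.085],
  [0,0,0,0,0,0,0.085],
  [0,0,0,0,0,0,0.085],
])

```text
clock: 17.05
position: [441.9, 97.8, 26.2]
ee_rot: [-0.058, 0.706, -0.702, 0.066]
contact_force: [1.0, 0.0, 0.7]
gripper_width: 84.7
```

```bash
python3 -c "
from h import *
to((*JP['b'],23))"
```

```text
t17.1 [441.9  97.8  26.2] w84.7 F [1.  0.  0.7] turn [ 0.005  0.    -0.011]
shift m [0.0035 0.0032 0.0016]
```

play_rows([
  [0.003,0.003,0.001,0.005,0,-0.011,0.085],
  [0,0,0,0,0,0,0.085],
  [0,0,0,0,0,0,0.036],
  [0,0,0,0,0,0,0.036],
  [0,0,0,0,0,0,0.036],
  [0,0,0,0,0,0,0.036],
  [0,0,0,0,0,0,0.036],
  [0,0,0,0,0,0,0.036],
])

```text
clock: 17.85
position: [440.4, 97.1, 25.7]
ee_rot: [-0.061, 0.705, -0.704, 0.064]
contact_force: [-0.2, 0.6, -0.5]
gripper_width: 44.8
```

```bash
python3 -c "
from h import *
to((*JP['b'],130),(*DP['b'],130))"
```

```text
t17.9 [440.4  97.1  25.7] w44.8 F [-0.2  0.6 -0.5] turn [ 0.001  0.001 -0.005]
shift m [ 0.0013 -0.1043  0.001 ]
shift m [-0.1565  0.0005  0.1796]
```

play_rows([
  [0,-0.01,0,0,0,0,0.036],
  [0,-0.025,0,0,0,0,0.036],
  [0,-0.03,0,0,0,0,0.036],
  [0,-0.02,0,0,0,0,0.036],
  [-0.008,-0.01,0.009,0,0,0,0.036],
  [-0.018,0,0.02,0,0,0,0.036],
  [-0.024,0,0.027,0,0,0,0.036],
  [-0.024,0,0.027,0,0,0,0.036],
  [-0.024,0,0.027,0,0,0,0.036],
  [-0.018,0,0.022,0,0,0,0.036],
])

```text
clock: 18.85
position: [577.5, -15.5, 129.8]
ee_rot: [-0.063, 0.705, -0.703, 0.065]
contact_force: [0.0, 0.3, -1.1]
gripper_width: 44.9
```

```bash
python3 -c "
from h import *
to((*DP['b'],110))"
```

```text
t18.9 [577.5 -15.5 129.8] w44.9 F [ 0.   0.3 -1.1] turn [ 0.002  0.006 -0.003]
shift m [-0.0391  0.0198  0.046 ]
```

play_rows([
  [-0.014,0,0.017,0,0,0,0.036],
  [-0.009,0.005,0.01,0,0,0,0.036],
  [-0.004,0.005,0.005,0,0,0,0.036],
  [0,0,0,0,0,0,0.036],
  [0,0,0,0,0,0,0.036],
])

```text
clock: 19.35
position: [610.6, -45.3, 118.4]
ee_rot: [-0.063, 0.705, -0.703, 0.063]
contact_force: [0.1, 0.0, -1.6]
gripper_width: 44.8
```

```bash
python3 -c "
from h import *
to((*DP['b'],60))"
```

```text
t19.4 [610.6 -45.3 118.4] w44.8 F [ 0.1  0.  -1.6] turn [0.003 0.002 0.   ]
shift m [-0.0121  0.0583  0.0108]
```

play_rows([
  [-0.006,0.005,0.005,0.003,0.002,0,0.036],
  [-0.005,0.015,0.004,0,0,0,0.036],
  [0,0.02,0,0,0,0,0.036],
  [0,0.01,0,0,0,0,0.036],
  [0,0,0,0,0,0,0.036],
  [0,0,0,0,0,0,0.036],
])

```text
clock: 19.95
position: [623.0, -50.4, 64.8]
ee_rot: [0.064, -0.704, 0.704, -0.063]
contact_force: [1.6, -0.7, -1.6]
gripper_width: 44.8
```

```bash
python3 -c "
from h import *
to((*DP['b'],40))"
```

```text
t19.9 [623.  -50.4  64.8] w44.8 F [ 1.6 -0.7 -1.6] turn [-0.     0.004  0.001]
shift m [-0.0009  0.0248  0.0034]
```

play_rows([
  [-0.001,0.005,0.003,0,0.004,0,0.036],
  [0,0.007,0,0,0,0,0.036],
  [0,0.006,0,0,0,0,0.036],
  [0,0.004,0,0,0,0,0.036],
  [0,0,0,0,0,0,0.036],
  [0,0,0,0,0,0,0.036],
])

```text
clock: 20.55
position: [625.8, -53.3, 42.7]
ee_rot: [0.061, -0.704, 0.704, -0.063]
contact_force: [-0.3, 0.7, -0.9]
gripper_width: 45.2
```

```bash
python3 -c "
from h import *
to((*DP['b'],40))"
```

```text
t20.6 [625.8 -53.3  42.7] w45.2 F [-0.3  0.7 -0.9] turn [-0.001 -0.    -0.002]
shift m [0.0015 0.0027 0.    ]
```

play_rows([
  [0.001,0.003,0,0,0,0,0.036],
  [0,0,0,0,0,0,0.036],
  [0,0,0,0,0,0,0.036],
])

```text
clock: 20.85
position: [625.4, -53.4, 40.3]
ee_rot: [0.061, -0.704, 0.704, -0.064]
contact_force: [0.2, -0.4, -1.5]
gripper_width: 45.0
```

```bash
python3 -c "
from h import *
to((*DP['b'],40))"
```

```text
t20.9 [625.4 -53.4  40.3] w45.0 F [ 0.2 -0.4 -1.5] turn [-0.001 -0.    -0.004]
shift m [ 0.0011  0.0003 -0.    ]
```

play_rows([
  [0,0,0,0,0,0,0.055],
  [0,0,0,0,0,0,0.07],
  [0,0,0,0,0,0,0.085],
  [0,0,0,0,0,0,0.085],
  [0,-0.01,0,0,0,0,0.085],
  [0,-0.025,0,0,0,0,0.085],
  [0,-0.03,0,0,0,0,0.085],
  [0,-0.03,0,0,0,0,0.085],
  [0,-0.015,0,0,0,0,0.085],
  [0,0,0,0,0,0,0.085],
])

```text
clock: 21.85
position: [626.1, -53.7, 159.2]
ee_rot: [0.06, -0.704, 0.705, -0.065]
contact_force: [0.1, 0.0, -0.1]
gripper_width: 84.8
```

```bash
python3 -c "
from h import *
to((*JP['r'],150),(*JP['r'],32))"
```

```text
t21.9 [626.1 -53.7 159.2] w84.8 F [ 0.1  0.  -0.1] turn [-0.002  0.001 -0.008]
shift m [0.1318 0.0087 0.2357]
shift m [ 0.001   0.118  -0.0003]
```

play_rows([
  [0.006,0,0.01,0,0,-0.008,0.085],
  [0.012,0,0.022,0,0,0,0.085],
  [0.02,0,0.035,0,0,0,0.085],
  [0.02,0,0.036,0,0,0,0.085],
  [0.02,0,0.036,0,0,0,0.085],
  [0.02,0,0.036,0,0,0,0.085],
  [0.014,0,0.025,0,0,0,0.085],
  [0.008,0,0.014,0,0,0,0.085],
  [0.003,0,0.006,0,0,0,0.085],
  [0,0,0,0,0,0,0.085],
])

```text
clock: 22.85
position: [531.4, -303.5, 148.7]
ee_rot: [-0.07, 0.706, -0.703, 0.054]
contact_force: [-0.5, -0.9, 0.7]
gripper_width: 84.7
```

```bash
python3 -c "
from h import *
to((*JP['r'],110))
d=get_image('scene');print(blob(d,'blue',w2px(d,(*DP['b'],86)),9,86))
cv2.imwrite('pics/a5.png',cv2.resize(d['color'][60:270,120:380,::-1],None,fx=2.5,fy=2.5))"
```

```text
t22.9 [ 531.4 -303.5  148.7] w84.7 F [-0.5 -0.9  0.7] turn [ 0.007 -0.     0.021]
shift m [-0.0062  0.0386  0.0067]
(array([627.10423467, -44.9082747 ]), np.int32(6))
```

View pics/a5.png

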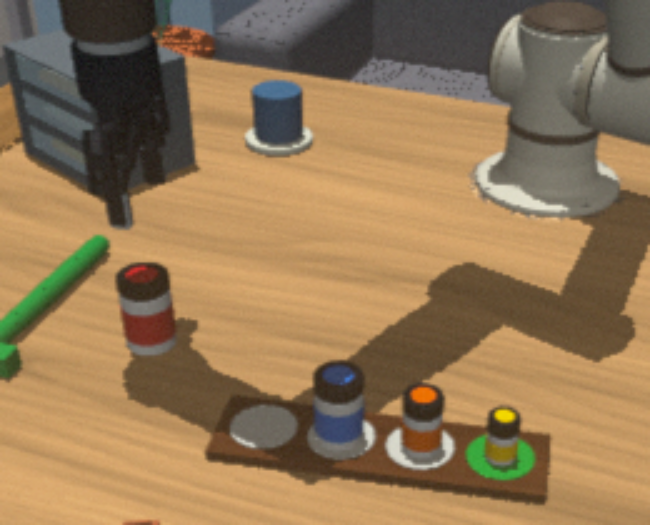

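The blue jar stands on the third disc at (340,410), upright; its sticker is in shadow, so that blob reading isn't reliable. The gripper is over the red jar at (147,310). I'll align it, since there are only 15 mm to spare on each side.

play_rows([
  [-0.006,0.01,0.006,0.007,0,0.021,0.085],
  [0,0.015,0.001,0,0,0,0.085],
  [0,0,0,0,0,0,0.085],
  [0,0,0,0,0,0,0.085],
])

```text
clock: 23.3
position: [540.2, -305.5, 122.6]
ee_rot: [-0.064, 0.704, -0.704, 0.064]
contact_force: [1.0, 0.2, 0.1]
gripper_width: 85.0
```

```bash
python3 -c "
from h import *
to((*JP['r'],110))"
```

```text
t23.3 [ 540.2 -305.5  122.6] w85.0 F [1.  0.2 0.1] turn [0.    0.006 0.   ]
shift m [0.0028 0.0126 0.0029]
```

play_rows([
  [0.002,0.005,0.002,0,0.006,0,0.085],
  [0,0.015,0.001,0,0,0,0.085],
  [0,0.015,0,0,0,0,0.085],
  [0,0.008,0,0,0,0,0.085],
  [0,0,0,0,0,0,0.085],
  [0,0,0,0,0,0,0.085],
])

```text
clock: 23.9
position: [541.4, -307.9, 81.4]
ee_rot: [0.061, -0.703, 0.705, -0.065]
contact_force: [0.6, 0.8, -0.1]
gripper_width: 84.8
```

```bash
python3 -c "
from h import *
to((*JP['r'],32))"
```

```text
t23.9 [ 541.4 -307.9   81.4] w84.8 F [ 0.6  0.8 -0.1] turn [-0.003  0.003 -0.005]
shift m [0.0039 0.0494 0.0002]
```

play_rows([
  [0.003,0.005,0,0,0.003,-0.005,0.085],
  [0.001,0.015,0,0,0,0,0.085],
  [0,0.018,0,0,0,0,0.085],
  [0,0.008,0,0,0,0,0.085],
  [0,0.002,0,0,0,0,0.085],
  [0,0,0,0,0,0,0.085],
  [0,0,0,0,0,0,0.085],
])

```text
clock: 24.6
position: [540.0, -310.0, 36.2]
ee_rot: [0.059, -0.702, 0.707, -0.065]
contact_force: [0.1, 0.2, 0.7]
gripper_width: 85.4
```

```bash
python3 -c "
from h import *
to((*JP['r'],32))"
```

```text
t24.6 [ 540.  -310.    36.2] w85.4 F [0.1 0.2 0.7] turn [-0.008 -0.    -0.007]
shift m [ 0.0019  0.0041 -0.0015]
```

play_rows([
  [0.002,0.003,-0.001,-0.008,0,-0.007,0.085],
  [0,0,0,0,0,0,0.085],
  [0,0,0,0,0,0,0.044],
  [0,0,0,0,0,0,0.044],
  [0,0,0,0,0,0,0.044],
  [0,0,0,0,0,0,0.044],
  [0,0,0,0,0,0,0.044],
])

```text
clock: 25.3
position: [539.1, -309.9, 35.3]
ee_rot: [0.061, -0.704, 0.705, -0.063]
contact_force: [-0.1, 0.1, 0.6]
gripper_width: 53.1
```

```bash
python3 -c "
from h import *
to((*JP['r'],140),(*DP['r'],140))"
```

```text
t25.3 [ 539.1 -309.9   35.3] w53.1 F [-0.1  0.1  0.6] turn [-0.001 -0.    -0.003]
shift m [ 0.0007 -0.1047 -0.001 ]
shift m [-0.1298  0.0002 -0.1611]
```

play_rows([
  [0,-0.01,0,0,0,0,0.044],
  [0,-0.025,0,0,0,0,0.044],
  [0,-0.025,0,0,0,0,0.044],
  [0,-0.015,0,0,0,0,0.044],
  [-0.006,-0.005,-0.008,0,0,0,0.044],
  [-0.015,0,-0.018,0,0,0,0.044],
  [-0.02,0,-0.025,0,0,0,0.044],
  [-0.02,0,-0.025,0,0,0,0.044],
  [-0.02,0,-0.025,0,0,0,0.044],
  [-0.016,0,-0.02,0,0,0,0.044],
])

```text
clock: 26.3
position: [610.5, -167.7, 114.9]
ee_rot: [-0.062, 0.707, -0.702, 0.056]
contact_force: [-0.2, -0.5, -2.9]
gripper_width: 53.2
```

```bash
python3 -c "
from h import *
to((*DP['r'],110))"
```

```text
t26.3 [ 610.5 -167.7  114.9] w53.2 F [-0.2 -0.5 -2.9] turn [ 0.007 -0.009  0.008]
shift m [-0.0333  0.0049 -0.035 ]
```

play_rows([
  [-0.012,0,-0.012,0,0,0,0.044],
  [-0.006,0,-0.005,0,0,0,0.044],
  [0,0,0,0,0,0,0.044],
  [0,0,0,0,0,0,0.044],
])

```text
clock: 26.7
position: [626.0, -143.1, 112.6]
ee_rot: [-0.065, 0.707, -0.702, 0.056]
contact_force: [-0.0, -0.5, -1.8]
gripper_width: 52.9
```

```bash
python3 -c "
from h import *
to((*DP['r'],100))"
```

```text
t26.7 [ 626.  -143.1  112.6] w52.9 F [-0.  -0.5 -1.8] turn [ 0.009 -0.005  0.012]
shift m [-0.0141  0.0126 -0.0132]
```

play_rows([
  [-0.007,0.005,-0.007,0.009,-0.005,0.012,0.044],
  [-0.005,0.01,-0.005,0,0,0,0.044],
  [0,0.01,0,0,0,0,0.044],
  [0,0,0,0,0,0,0.044],
  [0,0,0,0,0,0,0.044],
])

```text
clock: 27.2
position: [634.4, -130.9, 84.4]
ee_rot: [0.061, -0.704, 0.705, -0.06]
contact_force: [1.2, 0.1, -2.5]
gripper_width: 52.7
```

```bash
python3 -c "
from h import *
to((*DP['r'],60),(*DP['r'],49.5))"
```

```text
t27.2 [ 634.4 -130.9   84.4] w52.7 F [ 1.2  0.1 -2.5] turn [-0.    -0.004  0.002]
shift m [-0.0037  0.0244 -0.0027]
shift m [-0.      0.0105 -0.    ]
```

play_rows([
  [-0.003,0.004,-0.002,0,-0.004,0.002,0.044],
  [-0.001,0.008,-0.001,0,0,0,0.044],
  [0,0.009,0,0,0,0,0.044],
  [0,0.007,0,0,0,0,0.044],
  [0,0.003,0,0,0,0,0.044],
  [0,0,0,0,0,0,0.044],
  [0,0,0,0,0,0,0.044],
])

```text
clock: 27.9
position: [637.9, -127.6, 50.3]
ee_rot: [0.062, -0.704, 0.705, -0.062]
contact_force: [0.1, 0.4, -2.2]
gripper_width: 53.0
```

```bash
python3 -c "
from h import *
to((*DP['r'],49.5))"
```

```text
t27.9 [ 637.9 -127.6   50.3] w53.0 F [ 0.1  0.4 -2.2] turn [-0. -0. -0.]
shift m [ 0.0004  0.0008 -0.    ]
```

play_rows([
  [0,0.001,0,0,0,0,0.044],
  [0,0,0,0,0,0,0.062],
  [0,0,0,0,0,0,0.075],
  [0,0,0,0,0,0,0.085],
  [0,0,0,0,0,0,0.085],
  [0,-0.01,0,0,0,0,0.085],
  [0,-0.025,0,0,0,0,0.085],
  [0,-0.03,0,0,0,0,0.085],
  [0,-0.03,0,0,0,0,0.085],
  [0,-0.015,0,0,0,0,0.085],
])

```text
clock: 28.9
position: [638.7, -128.0, 167.0]
ee_rot: [0.061, -0.703, 0.705, -0.063]
contact_force: [0.0, 0.3, 0.1]
gripper_width: 84.9
```

play_rows([
  [0.01,-0.01,0,0,0,0,0.085],
  [0.025,-0.01,0,0,0,0,0.085],
  [0.03,0,0,0,0,0,0.085],
  [0.03,0,0,0,0,0,0.085],
  [0.03,0,0,0,0,0,0.085],
  [0.025,0,0,0,0,0,0.085],
  [0.01,0,0,0,0,0,0.085],
  [0,0,0,0,0,0,0.085],
  [0,0,0,0,0,0,0.085],
  [0,0,0,0,0,0,0.085],
])

```text
clock: 29.9
position: [473.1, -157.5, 193.0]
ee_rot: [0.058, -0.703, 0.706, -0.067]
contact_force: [0.8, 1.3, 0.9]
gripper_width: 84.7
```

```bash
python3 -c "
from h import *
to()
t,d=get_image('top'),get_image('scene')
for c,k,z in(('yellow','y',62),('orange','o',74),('blue','b',86),('red','r',98)):
    print(c,DP[k],[(b[0],b[1]) for i in(t,d) for b in [blob(i,c,w2px(i,(*DP[k],z)),9,z)]])
cv2.imwrite('pics/a6.png',cv2.resize(d['color'][110:290,30:290,::-1],None,fx=3,fy=3))
cv2.imwrite('pics/t6.png',t['color'][:,:,::-1])"
```

```text
t29.9 [ 473.1 -157.5  193. ] w84.7 F [0.8 1.3 0.9] turn [-0.005  0.001 -0.012]
yellow (598.2, 94.3) [(array([599.89858576,  94.74376746]), np.int32(26)), (array([596.81002128,  93.1052205 ]), np.int32(41))]
orange (611.2, 20.4) [(array([612.44601308,  22.4320255 ]), np.int32(53)), (array([609.58771675,  20.37209891]), np.int32(72))]
blue (624.4, -53.6) [(array([626.893163  , -53.84154793]), np.int32(71)), (array([624.40669578, -56.01107994]), np.int32(70))]
red (637.5, -127.6) [(array([ 638.81834568, -125.04991357]), np.int32(104)), (array([ 636.24854461, -126.83460559]), np.int32(112))]
```

View pics/a6.png

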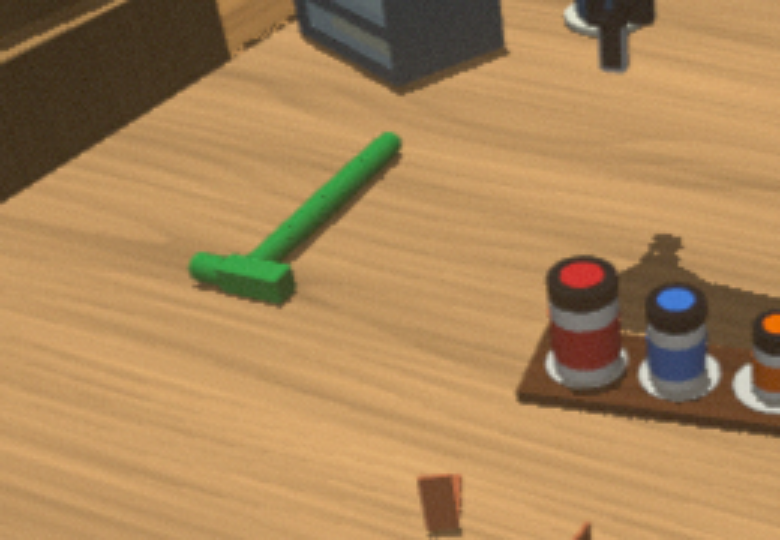

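View pics/t6.png

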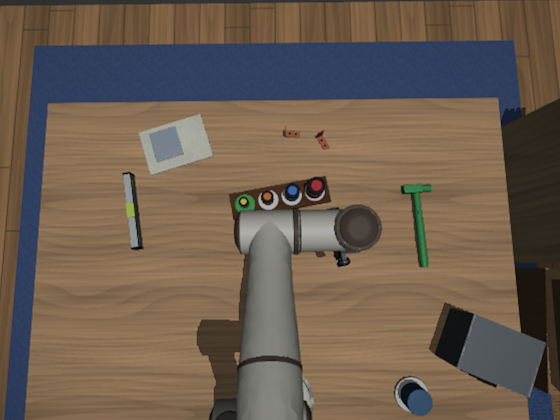

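All four jars stand on their discs: yellow (244,202), orange (267,198), blue (292,191) and red (316,186) in the top view. The level and hammer are at the same pixels as at the start, and the gripper is clear, so I'm handing in.

```bash
python3 -c "
from bench import *
print(job_done())"
```

```text
the job is handed in; nothing more can be done
None
```

The four jars stand upright in order of size on the ledge: the 30 mm jar on green, then the 38, 46 and 54 mm jars. I handed the job in at about 30 s of the 96 s allowed.

- **Placement:** the last check from both cameras, averaged, put every jar within about 1.5 mm of its disc centre. No single view was off by more than about 3 mm, against a tolerance of 12 mm.
- **Left alone:** the spirit level and hammer look unmoved in the top view, and the gripper was open and clear of everything.
- **Readings that disagreed:**
  - The two cameras consistently differ by 2–3 mm on the jar tops.
  - One mid-job reading of the blue jar was about 9 mm off because its sticker was in shadow. The final reading, with the shadow gone, was good.

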